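Start the 3D scanner and hold it on a printed ring mount

TASK

Wake the 3D scanner by pressing the green start button on its charging dock fully down and letting it come back up, then draw the white handheld scanner up out of its cradle. Turn it so that its black lens face looks aslant, about 45 degrees downwards, straight at the middle of the white ring print on the marker plate from about 20 cm away. Finish while still holding the scanner there, steady in the air and touching nothing but the gripper, without disturbing the ring or the other prints on the bench.

Things in the scene. Friction and masses are not known exactly. Their poses are not given: they have to be found in the camera images.
- dock: Black charging dock fixed to the bench, 110 (x) x 250 (y) x 22 mm; origin under its centre on the bench, z up. At its -y end stands the cradle, a square socket with rim 74 mm above the bench; in the middle a grey spare battery 42 mm high; at its +y end the green start button. It turns with the dock's yaw.
- cradle (a point): Centre of the cradle's mouth, 75 mm from the dock's centre towards its -y, 74 mm above the bench. The well is 45 (x) x 39 (y) mm and 46 mm deep, so the handle has 2.5 mm play on each side; walls 6 mm thick.
- start_top (a point): Centre of the top of the green start button: 30 mm across, 85 mm from the dock's centre towards its +y, 44 mm above the bench when up, 10 mm proud of its grey collar (46 mm across); press it straight down.
- start (a joint): Travel of the start button in m: 0 released, 0.006 fully down; a spring pushes it back, fully down takes about 5 N.
- scanner: Handheld 3D scanner, loose, about 0.42 kg, 180 mm tall, upright in the cradle on its grey handle, foot 28 mm above the bench. Origin: under the foot's middle; z from handle to head; the lens face looks along -x (in the cradle: the dock's -x). Handle 40 (x) x 34 (y) mm, z 0 to 75 mm; white head 70 x 46 mm, z 75 to 180, x -36 to 34, its front 12 mm black. Centre of mass at z about 118 mm.
- scanner_grip (a point): A good place to grip the head: 24 mm below its top (184 mm above the bench in the cradle), at mid-depth between its flat parallel sides, 46 mm apart along the scanner's y. Same axes as the scanner.
- scanner_lens (a point): Middle (projector) of the three round windows, one above another, on the scanner's black lens face: 38 mm before the scanner's long axis (x = -38 mm), 130 mm above its foot (z). Same axes as the scanner: the view runs along its -x.
- plate: Black marker plate with small white dots, fixed flat on the bench, 160 x 160 x 6 mm; origin under its centre.
- ring_mount: White printed ring mount, loose (60 g), the thing to be scanned: an upright ring, 70 mm outside diameter, 60 mm bore, 30 mm wide, on a foot 36 x 44 mm, 92 mm high with its clamp ears; stands near the middle of the marker plate at any yaw. Origin under its foot; the ring's axis is its x.
- ring_centre (a point): Middle of the ring mount: centre of its bore, 45 mm above its underside (51 mm above the bench).
- spacer: White printed plate with three holes, loose, 60 x 190 x 10 mm, origin under its centre; leave alone.
- block_a: Black printed block, loose, 32 x 44 x 36 mm, origin under its centre; leave alone.
- block_b: Another black printed block, loose, 32 x 44 x 36 mm, origin under its centre; leave alone.
- tray: Dark round printed tray with four round pockets, loose, 160 mm across, 30 mm high, origin under its centre; leave alone.

How it is judged:
By the outcome, as a careful person would: the job done as asked, in the order asked, and still so for the second after the job is handed in, while the arm keeps its last pose, push and grip.
It also fails if it takes over 58 s, if anything falls off the work surface, if the arm or the gripper's body presses on something with over 40 N, if the wrist force passes 120 N, or if a joint passes its speed limit or range.

ROBOT

A 6-joint arm with a two-finger parallel gripper is mounted at the origin on the work surface. World frame = base frame: x ahead of the robot, y to its left, z up, the work surface at z = 0. Lengths are in mm, angles in rad, forces in N, time in s.
With the tool pointing down it reaches from about 275 to 725 mm from the base axis. Payload 5.6 kg.
Tool frame: the origin (TCP) lies at the very end of the fingers, on their centre line; the grasp point (between the pads) lies 19 mm behind it; x points along the fingers, y is the direction in which the jaws open and shut, and the axes are right-handed (so a half turn about x gives the same grasp; the last joint's range is limited). The gripper opens to 85 mm and grips with 20 to 120 N. Pads are 22 mm wide; open, the fingers measure 114 mm over their backs; the gripper's body (76 mm by 85 mm) begins 54 mm behind the grasp point. The pads swing forward as they close: fully open they stand 13 mm farther back than shut.
Start: joints at [-0.905, 0.255, 0.108, 0, -1.424, -0.285], TCP at [204.433, -510.588, 231.283] pointing down, gripper open.
Joint ranges: [-2.95, 2.95], [-1.21, 1.97], [-1.09, 1.5], [-2.87, 1.71], [-2.94, -0.07], [-3.05, 3.05]. Speed limits (rad/s): [2.57, 2.57, 3.14, 3.14, 3.14, 3.14].

INTERFACE

Orientations are given as a 3x3 rotation matrix whose columns are the frame's x, y, z axes.
In Python, from rig import env, eoat, viewer gives the robot as it stands. Calls block until the motion is done:
- env.move_pose(position, orientation): joint-space move of the TCP to a pose.
- env.move_linear(position, v=150, rotation=None, threshold=None): straight line of the TCP; rotation=None keeps the orientation; v is the mean speed in mm/s. With threshold (N) it stops when the force on the tool has changed by that much, and returns True; else False.
- env.move_joints(angles): joint-space move.
- eoat.open_jaws() and eoat.gripper_close(): open the fingers fully, or close them until they stop; the grip force is fixed at half the most.
- env.dwell(seconds).
- env.inverse_kinematics(position, orientation): joint angles nearest the present ones, or None.
- env.state(): the state.
- viewer.read_camera(name): name is "side" or "top"; returns (picture, depth): 400x640x3 uint8, blue, green, red; 400x640 float32, mm along the optical axis (not along the pixel's ray), 0 where there is no reading.
- viewer.camera_model(name): a dict with "fx", "fy", "cx", "cy" (pixels), "distortion" ([k1, k2, p1, p2, k3] as OpenCV has them; the pictures are not rectified), "position" and "orientation" of the camera in the world. Camera axes: x right, y down, z forward; pixel columns grow to the right and rows downward; lengths in mm; the calibration is good to about 2 mm. A picture is of the moment at which its call begins. camera_model takes no time and is no camera call.
A pose or a line that the arm cannot do raises env.Unreachable and nothing moves.
- env.close_job(): hands the job in, once; it reports no verdict.
The state is a dict: "clock": time; "joint_positions": joint angles; "dq": joint speeds; "tau": joint torques, N m; "eef_pos": TCP position; "eef_rot": TCP orientation; "ft_force": force on the tool from outside, world axes, zero at the start; "ft_torque": the same for the moment, N m; "grip_width": opening from 0.0 (shut) to 1.0 (fully open).
Only numpy, scipy, OpenCV 4.12 (cv2) and the standard library are available. Lean on these libraries where they do the work, as an engineer would, in place of code of your own. Each camera call takes 0.05 s, during which the arm holds its last target. There are 200 camera calls.

## Working session

There is one attempt and no reset: what is moved stays moved. The work goes in short steps, each a Python script; the robot and the scene stay as the last script left them, time stands still between calls to the robot, and variables do not carry over. Pictures are saved under pics/ and viewed, about 8 in all and at most 12, crops included, and the job is handed in when it is done.

```bash
mkdir -p pics; ls; cat > h.py <<'E'
import numpy as np, cv2
from rig import env, eoat, viewer
def pts(name, dep):
    m=viewer.camera_model(name)
    K=np.array([[m["fx"],0,m["cx"]],[0,m["fy"],m["cy"]],[0,0,1.]])
    h,w=dep.shape
    u,v=np.meshgrid(np.arange(w),np.arange(h))
    p=cv2.undistortPoints(np.stack([u,v],-1).reshape(-1,1,2).astype(float),K,np.array(m["distortion"],float)).reshape(h,w,2)
    r=np.dstack([p,np.ones((h,w))])
    R=np.array(m["orientation"]); t=np.array(m["position"])
    return r@R.T, t, (r*dep[...,None])@R.T+t   # world rays, cam pos, world points
def plane(rays,t,uv,z):
    r=rays[int(round(uv[1])),int(round(uv[0]))]
    return t+r*(z-t[2])/r[2]
E
python3 - <<'E'
from h import *
for n in("top","side"):
    im,d=viewer.read_camera(n); cv2.imwrite(f"pics/{n}0.png",im); np.savez(f"{n}0.npz",im=im,d=d)
    m=viewer.camera_model(n); print(n,np.round(m["position"]),np.round(m["orientation"],3).tolist(),m["fx"],m["distortion"])
print(env.state())
E
```

```text
pics
top [ 429.   81. 1385.] [[0.016, -0.989, 0.144], [-1.0, -0.017, -0.003], [0.006, -0.144, -0.99]] 392.6990233756874 [-0.01136203  0.          0.          0.          0.        ]
side [ 375.  850. 1071.] [[-0.966, -0.187, 0.179], [-0.258, 0.743, -0.618], [-0.017, -0.643, -0.766]] 421.8815680418271 [0.02049703 0.         0.         0.         0.        ]
{'clock': 0.1, 'joint_positions': array([-9.05385208e-01,  2.55687989e-01,  1.07083475e-01, -4.02358621e-04,
       -1.42386127e+00, -2.84590383e-01]), 'dq': array([-1.99687327e-04, -1.53310356e-03,  3.73829983e-03,  2.76255552e-03,
       -2.23633995e-05, -1.67565199e-04]), 'tau': array([-2.97384315e-03, -3.87602842e+01,  2.38475025e+01,  5.37793368e+00,
       -3.75898628e-03, -9.59599419e-06]), 'eef_pos': array([ 204.29708148, -510.16796908,  230.46917418]), 'eef_rot': array([[-7.17576977e-04, -3.71626921e-01,  9.28381881e-01],
       [ 1.55902396e-03,  9.28380576e-01,  3.71627603e-01],
       [-9.99998527e-01,  1.71404100e-03, -8.68092553e-05]]), 'ft_force': array([-0.07946766,  1.11412013, -0.80056485]), 'ft_torque': array([-0.00467123, -0.01355155,  0.01172749]), 'grip_width': 0.9974689299055559}
```

View pics/top0.png

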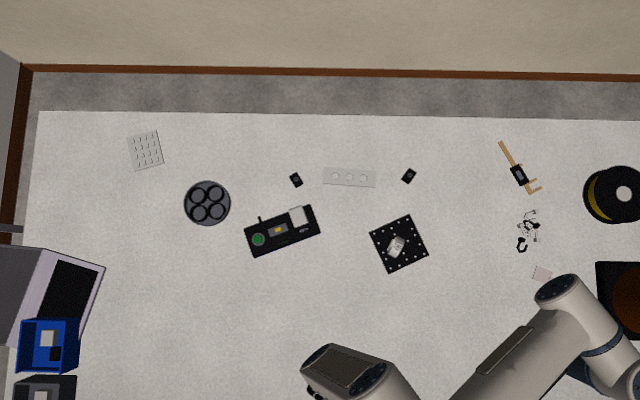

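View pics/side0.png

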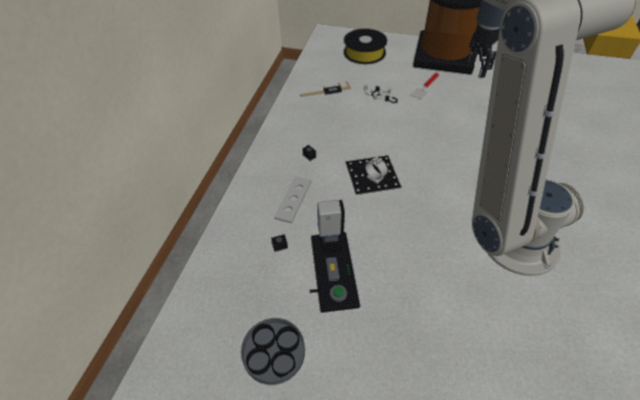

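Top view: dock at about (282,231), with the green button at (258,239) and the scanner head at (300,215). The plate is at (399,243) with the ring at (397,247), the tray at (207,203), the blocks at (296,180) and (409,176), and the spacer at (349,177). The side view agrees, and the lens face looks towards the robot (−x).

```bash
cat > meas.py <<'E'
from h import *
def rect(P,lbl):
    r=cv2.minAreaRect(P.astype(np.float32)); b=cv2.boxPoints(r); print(lbl,len(P),"c",np.round(r[0],1),"size",np.round(r[1],1),"ang",round(r[2],1))
    return r
for n,box in(("top",dict(dock=(235,195,330,265),plate=(362,208,436,280))),("side",dict(dock=(300,190,368,318),plate=(335,145,410,200)))):
    f=np.load(n+"0.npz"); im,d=f["im"],f["d"]; rays,t,W=pts(n,d)
    hsv=cv2.cvtColor(im,cv2.COLOR_BGR2HSV); v=np.arange(400)[:,None]; u=np.arange(640)[None]
    B=lambda b:(u>=b[0])&(u<b[2])&(v>=b[1])&(v<b[3])
    D,Pm=B(box["dock"]),B(box["plate"])
    print(n,"bench z",np.round(np.median(W[250:300,200:230,2]),1))
    g=D&(hsv[...,0]>45)&(hsv[...,0]<85)&(hsv[...,1]>110)&(hsv[...,2]>50)
    k,l,s,c=cv2.connectedComponentsWithStats(g.astype(np.uint8)); i=1+np.argmax(s[1:,4]); uv=c[i]
    print(" button",uv,s[i,4],"plane44",np.round(plane(rays,t,uv,44),1),"depth",np.round(np.median(W[l==i],0),1))
    s=D&(W[...,2]>195)&(W[...,2]<222); print(" headtop z",np.median(W[s][:,2])); rect(W[s][:,:2]," headtop")
    s=D&(W[...,2]>12)&(W[...,2]<32); rect(W[s][:,:2]," dock slab")
    dark=(hsv[...,2]<75)&(W[...,2]>-3)&(W[...,2]<16)&Pm
    # plate rays on z=6
    dk=cv2.morphologyEx(((hsv[...,2]<90)&Pm).astype(np.uint8),cv2.MORPH_CLOSE,np.ones((5,5)))
    vv,uu=np.nonzero(dk); rr=rays[vv,uu]; X=t+rr*((6-t[2])/rr[:,2])[:,None]; rect(X[:,:2]," plate z6")
    s=Pm&(W[...,2]>20)&(W[...,2]<105); print(" ring",s.sum(),"zmax",W[s][:,2].max().round(1)); rect(W[s][:,:2]," ring")
    s=Pm&(W[...,2]>80)&(W[...,2]<105); print(" ears mean",s.sum(), W[s].mean(0).round(1))
    o=cv2.resize(im[190:275,230:440] if n=="top" else im[140:320,260:420],None,fx=3.8 if n=="top" else 3.3,fy=3.8 if n=="top" else 3.3,interpolation=cv2.INTER_CUBIC)
    cv2.imwrite(f"pics/{n}crop.png",o)
E
python3 meas.py
```

```text
top bench z 0.4
 button [257.5        238.71428571] 56 plane44 [485.2 308.9  44. ] depth [485.2 310.1  45.2]
 headtop z 207.9294752252008
 headtop 350 c [544.5 163.5] size [71.1 45.8] ang 22.1
 dock slab 1613 c [528.1 238.1] size [132.8 250.2] ang 21.9
 plate z6 1857 c [ 479.9 -176.7] size [158.7 159. ] ang 25.6
 ring 231 zmax 103.1
 ring 231 c [ 469.4 -154.6] size [34.4 69.4] ang 61.9
 ears mean 112 [ 468.6 -155.2   88.5]
side bench z -0.5
 button [338.08974359 291.        ] 78 plane44 [486.9 317.1  44. ] depth [486.8 316.6  42.9]
 headtop z 206.01004364712998
 headtop 404 c [545.3 166.6] size [71.6 48.2] ang 22.9
 dock slab 2187 c [562.9 152.1] size [132.  440.8] ang 21.2
 plate z6 1221 c [ 480.8 -170. ] size [156.8 159.1] ang 25.5
 ring 300 zmax 99.3
 ring 300 c [ 468.6 -152.2] size [36.7 70.7] ang 60.6
 ears mean 75 [ 468.9 -148.8   89.1]
```

View pics/topcrop.png

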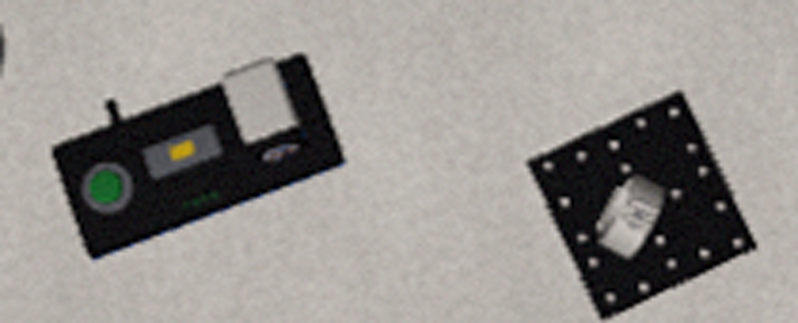

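View pics/sidecrop.png

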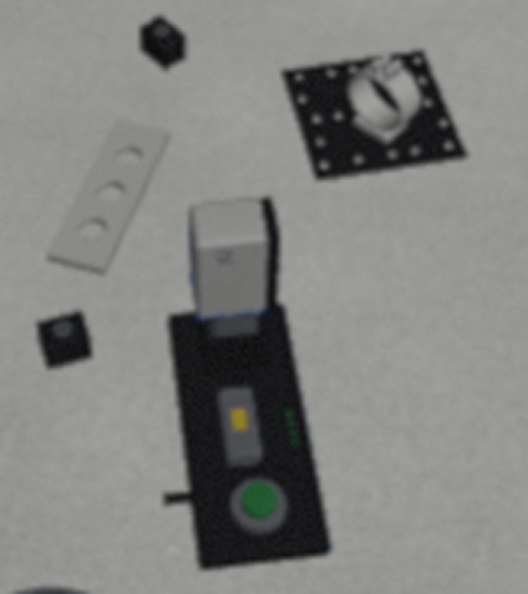

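Heights and sizes check out: head top at about 207, slab 250 long, plate 159 square, and button to cradle 160 mm at 22° yaw. Next I'll check the inverse kinematics for both yaw choices, then press the button.

```bash
cat >> h.py <<'E'
from scipy.spatial.transform import Rotation as Rot
YAW=np.radians(22.1)
Rs0=Rot.from_euler("z",YAW).as_matrix()
HEAD=np.array([546.,165.3]); BTN=np.array([486.,313.2]); C=np.array([468.8,-152.5,51.])
def tooldown(s):
    x=np.array([0,0,-1.]); y=s*Rs0[:,1]; return np.column_stack([x,y,np.cross(x,y)])
def target(phi,dist=200.):
    d=np.array([np.cos(phi)*.70711,np.sin(phi)*.70711,-.70711])
    z=np.array([np.cos(phi)*.70711,np.sin(phi)*.70711,.70711])
    Rs=np.column_stack([-d,np.cross(z,-d),z]); o=C-dist*d-Rs@np.array([-38.,0,130])
    return Rs,o
E
python3 - <<'E'
from h import *
for s in(1,-1):
    T=tooldown(s); print(s,"down",np.round(env.inverse_kinematics([*HEAD,165],T),2),np.round(env.inverse_kinematics([*BTN,40],T),2))
    for deg in range(100,261,15):
        Rs,o=target(np.radians(deg)); R=Rs@Rs0.T@T; p=o+Rs@[0,0,156-19]
        q=env.inverse_kinematics(p,R); print(deg,np.round(p),None if q is None else np.round(q,2))
E
```

```text
1 down [ 0.57  0.32  0.03  0.   -1.28 -1.75] [ 0.84  0.44 -0.14  0.   -1.   -2.03]
100 [ 497. -313.  224.] [ 0.05  0.13 -0.63  1.   -0.98  2.6 ]
115 [ 538. -301.  224.] [-0.02  0.09 -0.7   1.16 -0.77  2.71]
130 [ 574. -278.  224.] [-0.11  0.06 -0.75  1.34 -0.52  2.81]
145 [ 603. -246.  224.] [-0.25  0.04 -0.78  1.58 -0.25  2.87]
160 [ 622. -208.  224.] None
175 [ 632. -167.  224.] [ 0.    0.04 -0.58  0.35 -0.18 -1.98]
190 [ 630. -124.  224.] [-0.06  0.06 -0.29 -0.37 -0.48 -1.07]
205 [617. -83. 224.] [-0.17  0.09 -0.16 -0.64 -0.74 -0.62]
220 [594. -48. 224.] [-0.24  0.13 -0.08 -0.75 -0.98 -0.33]
235 [562. -19. 224.] [-0.27  0.17 -0.01 -0.8  -1.2  -0.11]
250 [525.   1. 224.] [-0.28  0.21  0.04 -0.8  -1.4   0.08]
-1 down [ 0.57  0.32  0.03  0.   -1.28  1.39] [ 0.84  0.44 -0.14  0.   -1.    1.11]
100 [ 497. -313.  224.] [ 0.05  0.13 -0.63  1.   -0.98 -0.54]
115 [ 538. -301.  224.] [-0.02  0.09 -0.7   1.16 -0.77 -0.43]
130 [ 574. -278.  224.] [-0.11  0.06 -0.75  1.34 -0.52 -0.33]
145 [ 603. -246.  224.] [-0.25  0.04 -0.78  1.58 -0.25 -0.27]
160 [ 622. -208.  224.] None
175 [ 632. -167.  224.] [ 0.    0.04 -0.58  0.35 -0.18  1.16]
190 [ 630. -124.  224.] [-0.06  0.06 -0.29 -0.37 -0.48  2.07]
205 [617. -83. 224.] [-0.17  0.09 -0.16 -0.64 -0.74  2.52]
220 [594. -48. 224.] [-0.24  0.13 -0.08 -0.75 -0.98  2.81]
235 [562. -19. 224.] [-0.27  0.17 -0.01 -0.8  -1.2   3.03]
250 [525.   1. 224.] None
```

```bash
python3 - <<'E'
from h import *
T=tooldown(1)
eoat.gripper_close()
env.move_pose([*BTN,300],T); print(env.state()["clock"])
env.move_linear([*BTN,60],v=200)
f0=env.state()["ft_force"]; print(f0)
print("hit",env.move_linear([*BTN,33],v=15,threshold=14)); s=env.state(); print(s["eef_pos"],s["ft_force"]-f0)
env.dwell(.3); s=env.state(); print(s["eef_pos"],s["ft_force"]-f0)
im,d=viewer.read_camera("side"); cv2.imwrite("pics/press.png",cv2.resize(im[210:330,270:430],None,fx=3.7,fy=3.7))
env.move_linear([*BTN,60],v=40); print(env.state()["ft_force"]-f0)
env.move_linear([*BTN,270],v=250); print(env.state()["clock"])
E
```

```text
3.925
[0.19675877 0.25148828 0.24097357]
hit True
[485.9798913  313.17213356  38.13158755] [-1.6657432  -0.8828164   4.13243975]
[486.01172762 313.17354691  38.12233581] [-1.23244616 -1.37406347  5.12899987]
[-0.93015834 -0.4251502   0.20202637]
8.7
```

View pics/press.png

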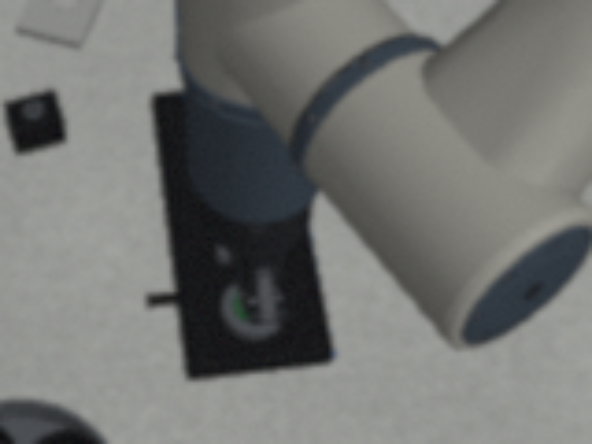

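The picture shows the closed fingers on the green button at about (245,305). The force spiked at z 38.1 and settled at 5.1 N, so the press was right at full travel. I'll press again with more margin, then grasp.

```bash
python3 - <<'E'
from h import *
T=tooldown(1)
env.move_linear([*BTN,50],v=250); f0=env.state()["ft_force"]
print("hit",env.move_linear([*BTN,36.5],v=10,threshold=25)); s=env.state(); print(s["eef_pos"],s["ft_force"]-f0)
env.dwell(.3); s=env.state(); print(s["eef_pos"],s["ft_force"]-f0)
env.move_linear([*BTN,55],v=40); print(env.state()["ft_force"]-f0)
env.move_linear([*BTN,270],v=250)
ims=[(n,)+viewer.read_camera(n) for n in("top","side")]
for n,im,d in ims:
    _,t,W=pts(n,d); s=(W[...,2]>200)&(W[...,2]<214)&(abs(W[...,0]-545)<50)&(abs(W[...,1]-165)<45)
    print(n,s.sum(),[np.round(a,1) for a in cv2.minAreaRect(W[s][:,:2].astype(np.float32))] if s.sum()>5 else "")
    s=(abs(W[...,0]-486)<11)&(abs(W[...,1]-314)<11); print(" button z",np.median(W[s][:,2]) if s.any() else None)
eoat.open_jaws(); print(env.state()["clock"])
E
```

```text
hit False
[486.06392522 313.23919664  37.96649898] [-5.0838099  -1.44445636 12.08412759]
[486.06248536 313.26152391  37.98045962] [-5.54347189 -1.17380053 11.22866069]
[0.43324365 2.20085032 0.48245578]
top 347 [array([544.5, 163.6]), array([70.4, 45.9]), np.float64(21.7)]
 button z 694.1091324871009
side 79 [array([571.3, 178.2]), array([15. , 45.8]), np.float64(24.1)]
 button z 691.5243570192207
14.0417
```

The button is fully down against its stop (z 37.97, 11 to 12 N), and the force drops to zero on release. Now the grasp and lift.

```bash
python3 - <<'E'
from h import *
T=tooldown(1)
env.move_pose([*HEAD,270],T)
f0=env.state()["ft_force"]
print("hit",env.move_linear([*HEAD,165],v=120,threshold=15)); s=env.state(); print(s["eef_pos"])
eoat.gripper_close(); env.dwell(.3); s=env.state(); print("w",s["grip_width"],s["ft_force"]-f0,s["ft_torque"])
print("lift hit",env.move_linear([*HEAD,185],v=40,threshold=25)); print(env.state()["ft_force"]-f0)
print("lift hit",env.move_linear([*HEAD,320],v=120,threshold=25)); env.dwell(.3); s=env.state(); print(s["eef_pos"],s["ft_force"]-f0,s["ft_torque"],s["grip_width"],s["clock"])
im,d=viewer.read_camera("side"); cv2.imwrite("pics/lift.png",im[60:340,200:520]); np.savez("lift.npz",im=im,d=d)
E
```

```text
hit False
[546.47235184 165.63803571 165.87071675]
w 0.529534443335794 [ 0.64097182 -1.61707407  5.39004498] [-0.32554856 -0.13929543  0.01208405]
lift hit False
[ 0.3076009  -1.304451   -4.66539362]
lift hit False
[545.92665941 165.26476857 319.71794721] [-0.06667479 -0.79943335 -4.54583303] [-0.04060346 -0.0232024  -0.01695265] 0.532548729456848 18.725
```

View pics/lift.png

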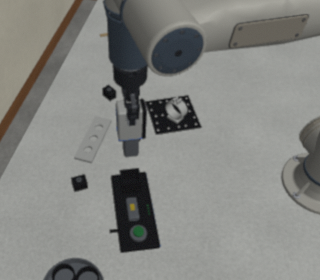

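Held cleanly: 4.55 N matches about 0.42 kg, and the handle is out of the cradle at about (130,145) in the crop. Now to the viewing pose.

```bash
cat > go.py <<'E'
from h import *
T=tooldown(1); phi=np.radians(205)
def tcp(dist):
    Rs,o=target(phi,dist); return o+Rs@[0,0,156-18.2],Rs@Rs0.T@T
if __name__=="__main__":
    p,R=tcp(290); env.move_pose(p,R)
    p,R=tcp(200); env.move_linear(p,v=100,rotation=R); env.dwell(.5)
    s=env.state(); print(p,s["eef_pos"],np.abs(s["eef_rot"]-R).max(),s["ft_force"],s["ft_torque"],s["grip_width"],s["clock"])
    for n in("top","side"):
        im,d=viewer.read_camera(n); cv2.imwrite(f"pics/{n}1.png",im); np.savez(f"{n}1.npz",im=im,d=d)
    a=cv2.imread("pics/top1.png")[130:290,240:470]; b=cv2.imread("pics/side1.png")[60:260,240:470]
    cv2.imwrite("pics/fin.png",np.hstack([cv2.resize(a,(400,278)),cv2.resize(b[:160],(400,278))]))
E
python3 go.py
```

```text
[616.3258107 -83.7075847 224.807638 ] [616.36921244 -83.67686203 224.83819227] 5.783047521046303e-05 [-0.42106276  0.28114209 -4.88799184] [-1.39116198  3.02732415  0.01914984] 0.5286843706238309 21.3333
```

View pics/fin.png

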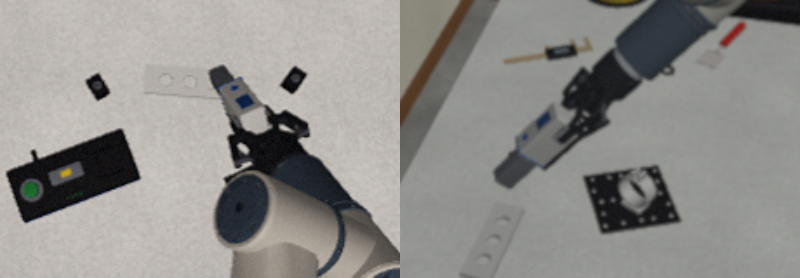

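The scanner is in the air, tilted over the ring's far side with its handle up and back, and the ring and other prints look untouched. Next: tilt from a plane fit on the scanner's surfaces, and the ring position.

```bash
python3 - <<'E'
from go import *
st=env.state(); Rt=st["eef_rot"]; Rs=Rt@T.T@Rs0; o=st["eef_pos"]-Rs@[0,0,156-18.2]
lens=o+Rs@[-38,0,130]; print("lens",lens,"dist",np.linalg.norm(C-lens),"aim",-Rs[:,0])
for n in("top","side"):
    f=np.load(n+"1.npz"); _,t,W=pts(n,f["d"]); L=(W-o)@Rs
    def fit(m,ax,lbl):
        P=L[m]
        if len(P)<15: print(n,lbl,"few",len(P)); return
        oth=[i for i in range(3) if i!=ax]; A=np.c_[P[:,oth]-P[:,oth].mean(0),np.ones(len(P))]
        k=np.linalg.lstsq(A,P[:,ax],rcond=None)[0]; print(n,lbl,len(P),"slopes deg",np.degrees(k[:2]).round(1),"offset",k[2].round(1),"z range",P[:,2].min().round(),P[:,2].max().round())
    x,y,z=L[...,0],L[...,1],L[...,2]
    fit((abs(x-34)<9)&(abs(y)<18)&(z>82)&(z<130),0,"back x=34")
    fit((abs(x-20)<8)&(abs(y)<13)&(z>5)&(z<68),0,"handle x=20")
    fit((abs(y-23)<8)&(abs(x)<28)&(z>82)&(z<130),1,"side y=23"); 
    s=(W[...,2]>20)&(W[...,2]<105)&(np.hypot(W[...,0]-469,W[...,1]+152)<50)
    if s.sum()>20: r=cv2.minAreaRect(W[s][:,:2].astype(np.float32)); print(n," ring",s.sum(),np.round(r[0],1),np.round(r[1],1),r[2])
E
```

```text
lens [596.97798357 -92.70827086 192.41673938] dist 200.0083511349265 aim [-0.64086077 -0.29886208 -0.70709189]
top back x=34 113 slopes deg [0.4 0.3] offset 34.3 z range 82.0 130.0
top handle x=20 81 slopes deg [1.  0.4] offset 20.2 z range 7.0 63.0
top side y=23 41 slopes deg [0.6 0.4] offset 22.6 z range 82.0 129.0
side back x=34 108 slopes deg [-1.2  0.1] offset 33.7 z range 82.0 130.0
side handle x=20 89 slopes deg [-1.7 -0.7] offset 19.0 z range 5.0 64.0
side side y=23 213 slopes deg [0.6 0.4] offset 23.8 z range 82.0 130.0
side  ring 303 [ 469.6 -152.5] [35.2 72.9] 64.7565689086914
```

```bash
python3 - <<'E'
from rig import env
s=env.state(); print(s["clock"],s["eef_pos"],abs(s["dq"]).max()); env.close_job()
E
```

```text
21.4333 [616.33224655 -83.68266055 224.80178011] 0.0010352101650229722
the job is handed in; nothing more can be done
```

The scanner is now held steady in the air, with its lens about 200 mm from the middle of the ring and looking 45° downwards at it. I handed the job in at 21.4 s, against the 58 s limit.

- **Button:** I pressed it twice. The first press ended at the edge of full travel (z 38.1 mm, 5.1 N), so I pressed again firmly against the stop (z 37.97 mm, 11–12 N). The force dropped to zero each time I let go. I could not check with the camera that it came back up, because the arm was in the way.
- **Grasp:** I gripped the head across its flat sides and drew it straight up out of the cradle. The lifted weight read 4.55 N, a little above the 4.1 N of 0.42 kg.
- **Final pose:** Plane fits to the scanner's back, handle and side came within about 1° (top camera) or 2° (side camera) of the intended pose, and within 1 mm. It did not slip in the jaws.
- **Surroundings:** The side camera shows the ring within 1 mm of where it was. By eye, the spacer, blocks and dock look untouched; the tray was outside the last close-up, so I did not check it again.
- **Disagreement:** The two cameras differed by 3–6 mm in y when I first located things. I used values in between, so the aim at the ring's centre is good to about 3 mm.

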